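# Hang the lacquered panel on the drying runway

## Robot

A 7-joint arm with a two-finger parallel gripper is mounted at the origin on the work surface. World frame = base frame: x ahead of the robot, y to its left, z up, the work surface at z = 0. Lengths are in m, angles in rad, forces in N, time in s.
With the tool pointing down it reaches from about 0.35 to 0.9 m from the base axis. Payload 8.1 kg.
Tool frame: the origin (TCP) lies on the centre line of the jaws, within the pads' length; the fingertips stand 17 mm ahead of it and the grasp point (between the pads) lies 2 mm behind it; z points along the fingers, y is the direction in which the jaws open and shut (so a half turn about z gives the same grasp; the last joint's range is limited). The gripper opens to 92 mm and grips with 3 to 60 N. Pads are 19 mm wide; open, the fingers measure 130 mm over their backs; the gripper's body (75 mm by 190 mm) begins 47 mm behind the grasp point.
Start: joints at [-0.103, 0.434, 0.025, 1.573, -0.012, 1.134, -0.075], TCP at [0.625, -0, 0.244] pointing down, gripper open.
Joint ranges: [-2.62, 2.62], [-0.44, 2.09], [-1.27, 1.32], [0.08, 2.57], [-1.32, 4.46], [0.12, 2], [-2.74, 2.74]. Speed limits (rad/s): [2.22, 2.22, 3.01, 3.01, 3.14, 3.14, 3.14].

## Interface

Orientations are given as a rotation vector (axis times angle).
In Python, from cell import arm, imaging, job gives the robot as it stands.
- The arm moves only by the tool jog_arm, never from a script. Its argument "moves" is a list of rows, each an object with "fingers": the closure, from -1 (fully open) to 1 (shut); "xyz": the shift along the tool's x, y, z in cm, a list of three; "angular": the turn, a rotation vector about the tool's x, y, z in rad, a list of three. In form: [{"fingers": fingers, "xyz": [dx, dy, dz], "angular": [ax, ay, az]}, ...]. A call has 1 to 12 rows; each row is the pose to reach, as a shift and turn from the pose commanded when the call began, along the tool's axes at that moment; what a row does not reach only later rows make up. A row lasts 1/8 s, in which the tool goes at most 62.5 mm and 10.7 degrees, less where a joint would pass 70% of its speed; a pose out of reach is approached as far as the arm can. A call with a gripper value outside its range is refused whole. The fingers move at their own pace and stop on an object; "grip_force" is the grip in N (left out, the last holds). Time passes only in rows, so rows that repeat a pose let the fingers close. It gives the time, the measured TCP pose, the force and the opening at its end, in the units of the state.
- arm.observe(): the state, without advancing time (a new reading comes with each control period).
- imaging.get_image(name): name is "scene" or "side" or "wrist"; returns the picture (384x512x3 uint8, red, green, blue); there is no depth.
- imaging.camera_params(name): a dict with "fx", "fy", "cx", "cy" (pixels), "rvec" (rotation vector, rad) and "tvec" (3), from world to camera coordinates, as OpenCV has them; the wrist camera has in their place "hand_eye" (4x4, takes a point from camera to tool coordinates, whose origin is the TCP and whose axes are the flange's). Camera axes: x right, y down, z forward; pixel columns grow to the right and rows downward; lengths in m; the calibration is good to about 2 mm. A picture is of the moment at which its call begins: read the wrist's pose just before it. camera_params takes no time and is no camera call.
- job.sign_off(): hands the job in, once; it reports no verdict.
The state is a dict: "clock": time; "joints": joint angles; "dq": joint speeds; "joint_efforts": joint torques, N m; "position": TCP position; "ee_rot": TCP orientation; "force": force on the tool from outside, world axes, zero at the start; "ft_torque": the same for the moment, N m; "width": opening from 0.0 (shut) to 1.0 (fully open).
Only numpy, scipy, OpenCV 4.12 (cv2) and the standard library are available. Lean on these libraries where they do the work, as an engineer would, in place of code of your own. Each camera call takes 0.05 s, during which the arm holds its last target. There are 200 camera calls.

## Task

Take the roller hanger with the freshly lacquered red panel off the spray stand by its orange grip, without touching the panel, and set both its wheels gently down on the sloped drying rail at the open loading end. Keep the wheels lightly on the rail while you guide it under the keeper strip and push it on through the spring catch, never bearing hard on rail or keeper, then let go and see that it rolls down to the rubber buffer and stays there. Leave the spare hanger with the bare panel and the other things on the bench as they are.

Things in the scene. Friction and masses are not known exactly. Their poses are not given: they have to be found in the camera images.
- hanger: Roller hanger, 0.24 to 0.33 kg: an aluminium C open to +x, hooked round the bar. Origin: on the tread line, midway between its two grooved wheels (60 mm apart along y, tread radius 10, flange radius 14, groove 7 wide at the tread, 13 at the rim). z up, y along the bar. Side plate on -x; its clip bar (top 45 below the origin, x -14 to 9) passes under the bar with the panel, 54 to 150 below.
- hanger_grip (a point): Centre of the hanger's orange grip block, 10 (x) x 38 (y) x 44 (z) mm, on top of the hanger, 64 mm straight above its origin. Below the block, 42 mm above the origin, is an aluminium crank. Same axes as the hanger. To be pinched across x from above.
- hanger_panel: The hanger's wet red lacquered plywood panel, 120 (y) x 4 (x) x 96 (z) mm, clipped below it; not to be touched. Same origin and axes as the hanger.
- track: The runway's rail: a steel flat bar on edge, 5 thick, 25 tall, 425 long, top edge straight. Origin and axes as point load: its top runs along y from -75 to +350 at x = 0, z = 0. The wheels are to bear on it only lightly: about 1 to 5 N from the hand, never over 12 N with what the catch adds.
- load (a point): Loading point: on the rail's top edge in the open loading end, where the hanger's origin goes. y points down the slope along the rail (0.10 rad below level), x across it, z square to the rail. The hanger hangs here in the same attitude (side plate to -x): bring it in from -x with its origin about 12 mm above the rail, then lower. Fixed brackets and posts are on the +x side.
- keeper: Yellow keeper strip fixed above the rail's +x half (x = 2 to 11 mm), from y = 80 to 350 in the load point's frame, with a lead-in flared up from y = 59. Its underside is 27 mm above the rail's top, 3 mm above the wheels' flanges; not to be pressed with over 8 N. Nothing at the rail stands higher than 44 mm above its top. Same origin and axes as point load.
- catch (a joint): Red spring catch beside the keeper (rad, 0 shut). The steel stud at the middle of the hanger meets it when the hanger's origin is 84 mm down the rail from the load point; 3 to 5 N of push lifts it about 0.2 rad, while it bears the hanger down on the rail with up to 5 N more. It is passed at 98 mm, and snaps shut behind the stud. The hanger's own weight does not open it.
- stop (a point): Where the hanger's origin stands when its leading wheel rests at the black rubber buffer: on the rail's top, 286 mm down the rail from the load point. Same axes as load. Once through the catch the hanger rolls here by itself in 1 to 2 s.
- spray_stand: Grey stand with a level steel bar, 5 thick, 25 tall, its top 200 mm above the bench, 290 long on the stand's y; posts on the +x side. Two hangers hang on it 72 mm either side of the middle, each over a 4 mm high lug between its wheels. A hanger comes off by lifting it 9 to 18 mm, then drawing it 25 mm or more to -x. Origin: on the bench, below the bar's middle.
- spare: The spare hanger, like the other but with a blue grip and a bare pale panel; which of the two is on which side of the stand varies. To be left hanging. Origin as the hanger.
- model_bus: White and red model bus, 200 x 45 x 55 mm, on the bench. Origin: centre of its underside.
- model_car: Yellow model car, 95 x 42 x 34 mm, on the bench. Origin: centre of its underside.
- glue: Small glue bottle with red cap, 32 mm across, 100 tall. Origin: centre of its underside.
- lacquer: Lacquer jar, 64 mm across, 70 tall. Origin: centre of its underside.
- brush: Paint brush, 170 mm long, lying on the bench. Origin under its middle.
Mind the look-alikes: they are no part of the job. Leave any purple or yellow look-alike of the hanger alone.

How it is judged:
By the outcome, as a careful person would: the job done as asked, in the order asked, and still so for the second after the job is handed in, with the robot touching nothing.
It also fails if it takes over 72 s, if anything falls off the work surface, if the arm or the gripper's body presses on something with over 40 N, if the wrist force passes 120 N, or if a joint passes its speed limit or range.

## Working session

There is one attempt and no reset: what is moved stays moved. The work goes in short steps, Python scripts to look and compute and a tool call to move; the robot and the scene stay as the last step left them, time stands still between calls to the robot, and variables do not carry over. Pictures are saved under pics/ and viewed, about 8 in all and at most 12, crops included, and the job is handed in when it is done.

Besides the shell and the picture viewer there is one more tool, called after ">>>" by a JSON object that holds its "method" and its "body", one argument or row to a line. jog_arm: Moves the arm, as the interface text tells. Its arguments: {"type":"object","properties":{"moves":{"type":"array"},"grip_force":{"type":"number"}},"required":["moves"]}

```bash
mkdir -p pics; ls; python3 - <<'E'
from cell import arm, imaging, job
import cv2,numpy as np
s=arm.observe();print(s['clock'],s['position'],s['ee_rot'],s['force'],s['width'])
a=imaging.get_image('scene');b=imaging.get_image('side')
for n,i in(('scene',a),('side',b)):
    cv2.imwrite(f'pics/{n}0.png',i[:,:,::-1]); p=imaging.camera_params(n)
    R=cv2.Rodrigues(np.array(p['rvec'],float))[0];print(n,p['fx'],p['cx'],p['cy'],'cam',-R.T@np.array(p['tvec']),'fwd',R[2])
print(imaging.camera_params('wrist'))
E
```

```text
pics
0.0 [ 6.24506766e-01 -6.39686410e-05  2.42942476e-01] [-2.22079230e+00 -2.22066662e+00  1.95844205e-03] [ 0.66059436 -0.20484565 -0.55208957] 1.0000558313861032
scene 361.80808176817897 251.99819304563604 194.2926871683151 cam [0.90245955 0.32416473 1.06650872] fwd [-0.39171089 -0.41482546 -0.82126879]
side 356.8156256519192 257.9291924822487 197.9883969115166 cam [0.18447723 0.68050909 0.81698584] fwd [ 0.27842644 -0.74592145 -0.60504537]
{'fx': 317.11057742637377, 'fy': 317.11057742637377, 'cx': 255.8975882940873, 'cy': 191.49795009724645, 'hand_eye': array([[ 6.87363683e-04, -9.57385525e-01, -2.88812195e-01,
         7.90020770e-02],
       [ 9.99999649e-01,  7.96280201e-04, -2.59627874e-04,
         9.99467470e-04],
       [ 4.78539402e-04, -2.88811915e-01,  9.57385737e-01,
        -1.40992915e-01],
       [ 0.00000000e+00,  0.00000000e+00,  0.00000000e+00,
         1.00000000e+00]])}
```

View pics/scene0.png

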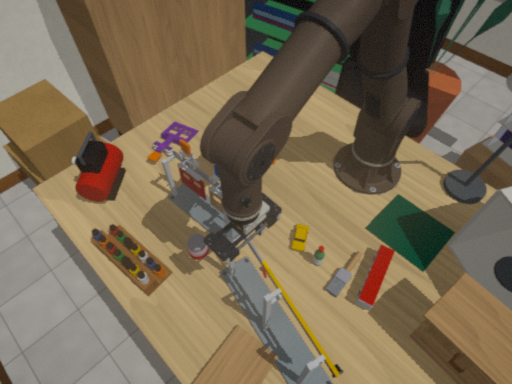

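View pics/side0.png

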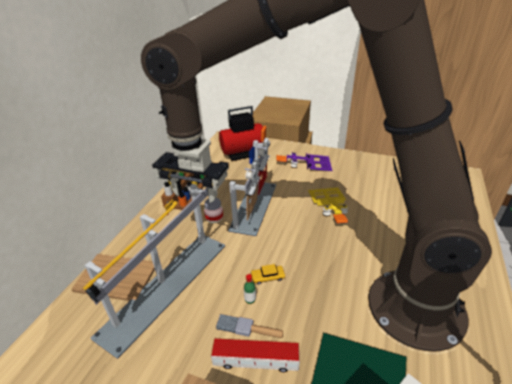

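```bash
python3 - <<'E'
import cv2,numpy as np
a=cv2.imread('pics/scene0.png')[110:380,140:350];b=cv2.imread('pics/side0.png')[130:360,70:350]
cv2.imwrite('pics/c0.png',np.hstack([cv2.resize(a,(466,600),interpolation=2),cv2.resize(b[:, :],(334,600*334//600),interpolation=2) if 0 else cv2.resize(b[0:115,130:210],(334,600),interpolation=2)]))
E
```

```text
(no output)
```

View pics/c0.png

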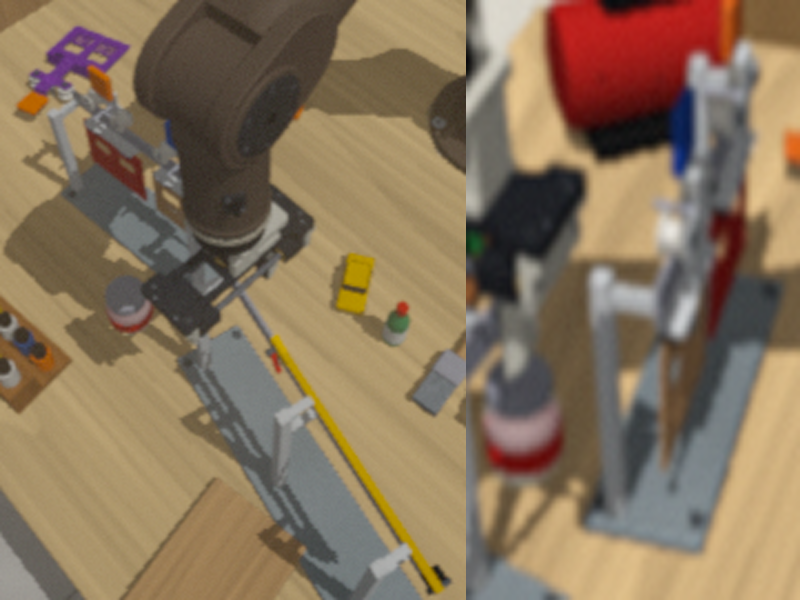

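```bash
cat > h.py <<'E'
from cell import arm, imaging, job
import cv2,numpy as np
from scipy.spatial.transform import Rotation as Ro
def cam(n,s=None):
    p=imaging.camera_params(n);K=np.array([[p['fx'],0,p['cx']],[0,p['fy'],p['cy']],[0,0,1]])
    if n=='wrist':
        T=np.eye(4);T[:3,:3]=Ro.from_rotvec(s['ee_rot']).as_matrix();T[:3,3]=s['position'];T=T@p['hand_eye'];return K,T[:3,:3],T[:3,3]
    R=Ro.from_rotvec(p['rvec']).as_matrix();return K,R.T,-R.T@np.array(p['tvec'])
def ray(c,uv):
    d=c[1]@np.linalg.inv(c[0])@[uv[0],uv[1],1];return c[2],d/np.linalg.norm(d)
def onz(c,uv,z):
    o,d=ray(c,uv);return o+d*(z-o[2])/d[2]
def tri(*rs):
    A=sum(np.eye(3)-np.outer(d,d) for o,d in rs);b=sum((np.eye(3)-np.outer(d,d))@o for o,d in rs);x=np.linalg.solve(A,b)
    return x,[round(1e3*np.linalg.norm((np.eye(3)-np.outer(d,d))@(x-o)),1) for o,d in rs]
def proj(c,X):
    q=c[0]@c[1].T@(np.array(X)-c[2]);return q[:2]/q[2]
def blobs(bgr,lo,hi,amin=8):
    m=cv2.inRange(cv2.cvtColor(bgr,cv2.COLOR_BGR2HSV),lo,hi)
    n,l,st,ce=cv2.connectedComponentsWithStats(m);return m,[(ce[i].round(1).tolist(),st[i].tolist()) for i in range(1,n) if st[i][4]>=amin]
def shot(n,f):
    s=arm.observe();i=imaging.get_image(n)[:,:,::-1].copy();cv2.imwrite(f'pics/{f}.png',i);return i,cam(n,s)
E
python3 - <<'E'
from h import *
a=cv2.imread('pics/scene0.png');b=cv2.imread('pics/side0.png');S=cam('scene');D=cam('side')
for n,i in(('scene',a),('side',b)):
    print(n,'orange',blobs(i,(5,180,120),(16,255,255))[1]);print(n,'yellow',blobs(i,(19,180,100),(32,255,255),20)[1])
    m,_=blobs(i,(20,180,100),(32,255,255))
    ys,xs=np.nonzero(m); k=(ys>200)&(((xs<190)) if n=='side' else (xs>255)&(ys>255));P=np.c_[xs,ys][k]
    if n=='scene': P=P[abs((P[:,0]-264)*108-(P[:,1]-263)*72)/130<12]
    vx,vy,x0,y0=cv2.fitLine(P.astype(np.float32),2,0,.01,.01).ravel();t=(P-[x0,y0])@[vx,vy];print('ends',[x0+vx*t.min(),y0+vy*t.min()],[x0+vx*t.max(),y0+vy*t.max()])
print(onz(S,(185,147),.264))
print('stand base corners', [onz(S,(140+u/2.22,110+v/2.22),0.01).round(3) for u,v in((75,165),(65,195))])
E
```

```text
scene orange [([185.5, 145.7], [180, 140, 10, 15, 56]), ([154.2, 156.3], [148, 151, 13, 11, 74]), ([111.4, 178.9], [110, 176, 4, 7, 10]), ([107.1, 189.6], [106, 187, 4, 7, 11]), ([115.0, 230.4], [112, 227, 6, 6, 10]), ([104.6, 242.3], [99, 237, 11, 11, 44]), ([320.9, 248.0], [319, 246, 5, 5, 17]), ([160.1, 272.1], [154, 265, 11, 12, 62])]
scene yellow [([299.7, 237.0], [292, 224, 17, 28, 294]), ([135.7, 250.9], [130, 245, 11, 12, 55]), ([301.8, 320.6], [262, 261, 78, 116, 533]), ([134.9, 270.9], [129, 265, 12, 12, 59])]
ends [np.float64(262.81034375043885), np.float64(261.4663318477675)] [np.float64(338.009908760656), np.float64(375.65204503037944)]
side orange [([262.6, 132.4], [261, 126, 5, 16, 57]), ([281.1, 158.3], [277, 156, 9, 6, 48]), ([181.7, 201.5], [178, 197, 9, 10, 63]), ([340.2, 218.2], [334, 214, 14, 9, 100]), ([250.6, 275.9], [249, 274, 3, 6, 8])]
side yellow [([328.8, 198.4], [309, 188, 36, 26, 485]), ([133.7, 241.8], [84, 200, 93, 90, 384]), ([267.4, 273.3], [251, 265, 34, 18, 388])]
ends [np.float64(84.72052553323545), np.float64(288.7527054941471)] [np.float64(175.6878995435281), np.float64(201.67395878071227)]
[ 0.54235423 -0.34417717  0.264     ]
stand base corners [array([ 0.57 , -0.441,  0.01 ]), array([ 0.618, -0.404,  0.01 ])]
```

```bash
python3 - <<'E'
from h import *
S=cam('scene');D=cam('side')
sa,sb=(262.8,261.5),(338,375.7);da,db=(175.7,201.7),(84.7,288.8)
def pl(c,a,b):
    n=np.cross(ray(c,a)[1],ray(c,b)[1]);n/=np.linalg.norm(n);return n,n@c[2]
n1,c1=pl(S,sa,sb);n2,c2=pl(D,da,db);d=np.cross(n1,n2);print('sin',np.linalg.norm(d));d/=np.linalg.norm(d);d*=np.sign(d[1])
p=np.linalg.lstsq(np.array([n1,n2]),[c1,c2],rcond=None)[0]
print('dir',d,'yaw',np.arctan2(-d[0],d[1]),'slope',d[2])
L=(p,d)
for c,q in((S,sa),(S,sb),(D,da),(D,db)):
    o,r=ray(c,q);A=np.c_[d,-r];t=np.linalg.lstsq(A,o-p,rcond=None)[0];print((p+d*t[0]).round(4))
print(tri(ray(S,sb),ray(D,db)))
E
```

```text
sin 0.8375442016245561
dir [ 0.2040292   0.97179094 -0.11829817] yaw -0.20694597445932705 slope -0.11829817118298407
[0.6365 0.0762 0.2606]
[0.6956 0.3576 0.2263]
[0.636  0.074  0.2608]
[0.6953 0.3563 0.2265]
(array([0.69536942, 0.35701715, 0.22671306]), [np.float64(0.7), np.float64(0.7)])
```

>>> {"method": "jog_arm", "body": {
  "moves": [
    {"fingers": -1,"xyz": [-4,-3,-6],"angular": [0,0,0]},
    {"fingers": -1,"xyz": [-8,-6,-12],"angular": [0,0,0]},
    {"fingers": -1,"xyz": [-12,-10,-16],"angular": [0,0,0]},
    {"fingers": -1,"xyz": [-18,-10,-20],"angular": [0,0,0]},
    {"fingers": -1,"xyz": [-18,-10,-20],"angular": [0,0,0]},
    {"fingers": -1,"xyz": [-18,-10,-20],"angular": [0,0,0]}
  ]
}}

```text
clock: 0.85
position: [0.5244, -0.1836, 0.4457]
ee_rot: [2.225, 2.213, 0.001]
force: [-0.1, 0.5, -0.4]
width: 1.0
```

```bash
python3 - <<'E'
from h import *
w,W=shot('wrist','w1');a,S=shot('scene','s1');b,D=shot('side','d1')
for n,i in(('w',w),('s',a),('d',b)):
    print(n,'or',blobs(i,(5,180,120),(16,255,255),15)[1]);print(n,'blue',blobs(i,(105,150,50),(125,255,255),25)[1])
cv2.imwrite('pics/v1.png',np.vstack([cv2.resize(w[60:330,:],(512,270)),np.hstack([cv2.resize(a[90:340,140:340],(256,320),interpolation=2),cv2.resize(b[100:280,160:300],(256,320),interpolation=2)])]))
E
```

```text
w or [([414.2, 143.6], [405, 139, 22, 16, 112]), ([102.7, 188.5], [88, 175, 31, 28, 475]), ([442.6, 240.4], [439, 239, 10, 3, 20])]
w blue [([412.8, 165.0], [404, 161, 22, 15, 116]), ([260.9, 189.7], [256, 168, 11, 44, 390])]
s or [([270.5, 158.6], [264, 155, 13, 8, 53]), ([104.5, 241.9], [99, 237, 10, 11, 34]), ([320.8, 248.1], [319, 246, 5, 5, 16]), ([160.1, 272.4], [154, 266, 11, 12, 61])]
s blue [([276.4, 12.2], [253, 2, 47, 26, 275])]
d or [([261.4, 132.1], [261, 126, 3, 14, 15]), ([188.3, 164.5], [186, 161, 6, 8, 26]), ([181.6, 201.9], [178, 198, 8, 9, 58]), ([339.8, 218.2], [334, 214, 13, 9, 93])]
d blue [([251.0, 153.8], [248, 147, 7, 16, 64])]
```

View pics/v1.png

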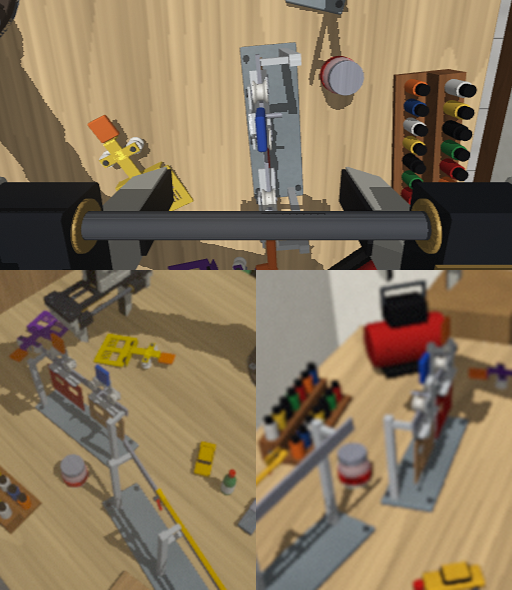

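>>> {"method": "jog_arm", "body": {
  "moves": [
    {"fingers": -1,"xyz": [-6,0,0],"angular": [0,0,0]},
    {"fingers": -1,"xyz": [-12,0,0],"angular": [0,0,0]},
    {"fingers": -1,"xyz": [-13,0,0],"angular": [0,0,0]},
    {"fingers": -1,"xyz": [-13,0,0],"angular": [0,0,0]}
  ]
}}

```text
clock: 1.5
position: [0.5253, -0.3092, 0.4424]
ee_rot: [-2.219, -2.22, 0.0]
force: [0.6, 0.2, -0.3]
width: 1.006
```

```bash
python3 - <<'E'
from h import *
w,W=shot('wrist','w2');a,S=shot('scene','s2');b,D=shot('side','d2')
print(W[2])
for n,i in(('w',w),('s',a),('d',b)):
    print(n,'or',blobs(i,(3,150,60),(16,255,255),15)[1]);print(n,'blue',blobs(i,(105,130,40),(125,255,255),25)[1])
cv2.imwrite('pics/v2.png',np.vstack([cv2.resize(w[0:270,180:380],(504,680),interpolation=2)[:600]]))
E
```

```text
[ 0.52654646 -0.23038772  0.58349321]
w or [([456.5, 134.4], [443, 53, 41, 159, 1780]), ([414.2, 124.2], [402, 59, 39, 148, 2234]), ([469.8, 104.5], [461, 101, 18, 8, 92]), ([92.6, 117.6], [76, 102, 34, 32, 619]), ([434.0, 107.0], [430, 103, 9, 9, 51]), ([465.7, 127.1], [461, 124, 10, 7, 40]), ([432.6, 129.3], [428, 126, 9, 8, 52]), ([473.6, 128.3], [472, 126, 4, 6, 22]), ([466.8, 149.9], [459, 146, 15, 9, 60]), ([431.2, 150.4], [427, 148, 9, 7, 50]), ([271.8, 207.3], [267, 185, 11, 45, 396]), ([335.5, 330.0], [318, 330, 36, 1, 36])]
w blue [([261.4, 59.0], [255, 36, 13, 48, 470]), ([423.6, 95.5], [416, 88, 23, 16, 194]), ([460.1, 200.5], [451, 193, 25, 20, 237])]
s or [([468.9, 53.0], [458, 49, 19, 11, 50]), ([482.3, 59.1], [478, 56, 9, 7, 24]), ([439.8, 92.6], [412, 63, 49, 78, 1300]), ([102.8, 127.0], [94, 120, 19, 15, 110]), ([184.8, 146.4], [179, 139, 12, 16, 103]), ([100.0, 178.8], [76, 142, 48, 60, 1162]), ([154.1, 156.2], [148, 151, 14, 11, 96]), ([270.3, 159.1], [263, 154, 14, 10, 70]), ([10.2, 179.9], [0, 169, 23, 24, 250]), ([191.2, 183.5], [180, 170, 25, 28, 121]), ([133.1, 259.3], [92, 226, 79, 68, 989]), ([377.1, 273.1], [360, 245, 35, 60, 661]), ([320.9, 248.4], [319, 246, 5, 6, 25]), ([198.2, 256.7], [190, 254, 17, 5, 36]), ([264.0, 272.6], [262, 269, 5, 9, 20])]
s blue [([276.9, 12.7], [253, 2, 47, 26, 295]), ([259.6, 45.8], [254, 43, 13, 6, 25])]
d or [([262.1, 131.1], [254, 122, 13, 20, 111]), ([221.3, 144.3], [219, 133, 9, 22, 27]), ([280.6, 158.1], [276, 155, 11, 7, 67]), ([181.4, 179.9], [162, 160, 36, 46, 286]), ([204.4, 177.2], [198, 166, 14, 21, 95]), ([263.2, 176.0], [260, 170, 7, 12, 32]), ([181.1, 201.9], [175, 196, 14, 13, 114]), ([506.5, 199.1], [503, 196, 7, 8, 23]), ([339.8, 218.4], [333, 214, 15, 10, 112]), ([249.1, 277.4], [246, 273, 7, 9, 28]), ([256.1, 342.6], [212, 338, 87, 22, 134])]
d blue [([250.9, 154.1], [248, 147, 6, 16, 69]), ([186.4, 194.1], [183, 191, 7, 8, 28])]
```

View pics/v2.png

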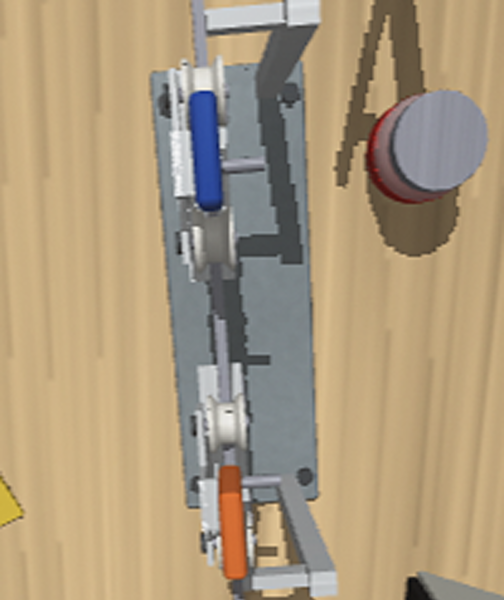

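```bash
python3 - <<'E'
from h import *
w=cv2.imread('pics/w2.png');W=cam('wrist',arm.observe());S=cam('scene');D=cam('side')
print(tri(ray(W,(271.8,207.3)),ray(S,(184.8,146.4))), tri(ray(W,(261.4,59)),ray(D,(250.9,154.1))))
def top(lo,hi,cx,cy):
    m,_=blobs(w,lo,hi);n,l,st,ce=cv2.connectedComponentsWithStats(m);k=l[cy,cx];ys,xs=np.nonzero(l==k);return cv2.minAreaRect(np.c_[xs,ys].astype(np.float32))
o=top((3,150,60),(16,255,255),271,207);b=top((105,130,40),(125,255,255),261,59);print(o,b)
for z in(.264,.275,.286):
    p,q=onz(W,o[0],z),onz(W,b[0],z);print(z,p,q,np.linalg.norm(q-p),'yaw',np.arctan2(-(q-p)[0],(q-p)[1]))
yaw=-.207;z=.1;R=Ro.from_euler('zx',[yaw,-.1]).as_matrix();print(R)
print('load',np.array([.6954,.357,.2267])-R@[.0065,.350,.0285], np.array([.6362,.075,.2607])-R@[.0065,.059,.031])
E
```

```text
(array([ 0.54381435, -0.34094473,  0.27014125]), [np.float64(0.4), np.float64(0.4)]) (array([ 0.53085719, -0.19604306,  0.26876049]), [np.float64(0.5), np.float64(0.5)])
((271.6681823730469, 207.0221405029297), (44.434688568115234, 9.179621696472168), 86.18592071533203) ((261.58636474609375, 59.49249267578125), (47.25645446777344, 10.612126350402832), 85.03025817871094)
0.264 [ 0.54369572 -0.34245528  0.264     ] [ 0.53157275 -0.19580367  0.264     ] 0.14715183620535446 yaw 0.08247756769946445
0.275 [ 0.54310614 -0.33855786  0.275     ] [ 0.5313991  -0.19693774  0.275     ] 0.14210317034777872 yaw 0.08247756769946453
0.286 [ 0.54251656 -0.33466043  0.286     ] [ 0.53122545 -0.19807182  0.286     ] 0.13705450449020304 yaw 0.0824775676994646
[[ 9.78651892e-01  2.05524873e-01  1.73472348e-18]
 [-2.04498105e-01  9.73762709e-01  9.98334166e-02]
 [ 2.05182503e-02 -9.77021621e-02  9.95004165e-01]]
load [0.61710506 0.01466704 0.23240477] [0.6177128  0.0157824  0.23548593]
```

>>> {"method": "jog_arm", "body": {
  "moves": [
    {"fingers": -1,"xyz": [6,2,0],"angular": [0,0,0]},
    {"fingers": -1,"xyz": [12,4,0],"angular": [0,0,0]},
    {"fingers": -1,"xyz": [18,6,0],"angular": [0,0,0]},
    {"fingers": -1,"xyz": [24,8,0],"angular": [0,0,0]},
    {"fingers": -1,"xyz": [27,9,0],"angular": [0,0,0]},
    {"fingers": -1,"xyz": [27,9,0],"angular": [0,0,0]},
    {"fingers": -1,"xyz": [27,9,0],"angular": [0,0,0]}
  ]
}}

```text
clock: 2.52
position: [0.6147, -0.0396, 0.4439]
ee_rot: [2.22, 2.222, -0.0]
force: [0.3, -0.3, -0.9]
width: 0.999
```

```bash
python3 - <<'E'
from h import *
w,W=shot('wrist','w3')
R=Ro.from_euler('ZX',[-.207,-.1]).as_matrix();L=np.array([.6172,.015,.2335])
v=cv2.resize(w[:250],(1024,500),interpolation=2)[:,200:800].copy()
for P in([0,-.075,0],[0,0,0],[0,.1,0],[.0065,.059,.033],[.0065,.08,.0285],[.0065,.15,.0285]):
    q=proj(W,L+R@P);print(P,q);cv2.circle(v,(int(q[0]*2)-200,int(q[1]*2)),3,(255,0,255),1)
cv2.imwrite('pics/v3.png',v)
E
```

```text
[0, -0.075, 0] [243.67902462 186.03677908]
[0, 0, 0] [257.45931954 119.29041021]
[0, 0.1, 0] [277.67374479  21.37962584]
[0.0065, 0.059, 0.033] [277.9385258   57.28258203]
[0.0065, 0.08, 0.0285] [282.36575171  35.33515963]
[0.0065, 0.15, 0.0285] [299.45280614 -45.76978987]
```

View pics/v3.png

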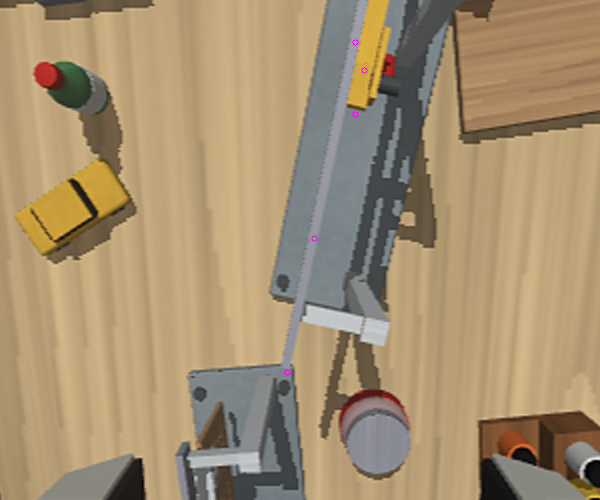

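```bash
python3 - <<'E'
from h import *
w=cv2.imread('pics/w3.png');W=cam('wrist',arm.observe())
R=Ro.from_euler('ZX',[-.207,-.1]).as_matrix();L=np.array([.6172,.015,.2335])
for y in(-.065,-.055,-.02,0,.02,.04,.1):
    q=proj(W,L+R@[0,y,0]);u,v=q.round().astype(int);print(y,q.round(1),'u0',u-6,w[v,u-6:u+7].astype(int).sum(1)//3, w[v,u-6:u+7].astype(int)[:,0]-w[v,u-6:u+7].astype(int)[:,2])
q=proj(W,L+R@[0,-.075,0]).round().astype(int);print(q);print(w[q[1]-8:q[1]+5,q[0]-5:q[0]+6].astype(int).sum(2)//3); print((w[...,0].astype(int)-w[...,2])[q[1]-8:q[1]+5,q[0]-5:q[0]+6])
E
```

```text
-0.065 [245.5 176.6] u0 240 [170 149 141 148 148 147 157 162 162 160 156 154 152] [-73 -40   5  12  11  15 -39 -71 -69 -68 -67 -67 -66]
-0.055 [247.3 167.9] u0 241 [169 167 161 151 150 150 150 157 160 156 153 150 149] [-72 -73 -33   6  13  13  17 -39 -70 -67 -65 -65 -66]
-0.02 [253.7 136.7] u0 248 [131 135 147 153 152 153 150 137 131 130 129 131 132] [11 12 11  9 10 11 11 11 11 11 10 11 12]
0 [257.4 118.4] u0 251 [129 128 132 147 153 152 153 149 135 127 128 128 128] [10 10 11 11 13 12 13 11 12 12 10 11 13]
0.02 [261.3  99.6] u0 255 [130 130 124 142 155 154 154 147 135 131 131 131 129] [11 10 10 10 11 11 10 11 11 11 12 12 12]
0.04 [265.2  80.4] u0 259 [132 131 134 150 156 155 155 152 139 132 131 131 131] [12 12 13 11 10  9  9 11 13 11 12 12 12]
0.1 [277.5  20.3] u0 272 [128 128 128 150 162 161 161 153 152 152 151 151 152] [  10   11   10   10   12   13   18   -8 -108 -156 -152 -152 -152]
[244 185]
[[169 170 149 141 148 148 147 157 162 162 160]
 [170 172 162 151 148 147 150 157 162 162 160]
 [170 172 159 148 148 147 150 158 162 163 159]
 [172 170 157 147 149 149 157 160 162 163 162]
 [
[... 333 characters left out ...]
129 129 129 130 131 120  83 134 166 160]
 [130 131 131 131 130 130 122  86 134 165 160]]
[[-71 -73 -40   5  12  11  15 -39 -71 -69 -68]
 [-72 -77 -39   4  12  11   0 -47 -70 -69 -67]
 [-73 -78 -25  14  11  12   2 -46 -70 -68 -67]
 [-75 -64 -15  13  11  13 -29 -64 -69 -68 -67]
 [-80 -58  -5  11  11  13 -29 -64 -69 -69 -67]
 [ 13  12  13  11  11  11  12 -52 -70 -68 -68]
 [ 13  12  10  10  10  11  15 -29 -65 -69 -67]
 [ 11  11  11  11  10  10  12 -12 -59 -70 -67]
 [ 11  11  11  11  11  11  13  -1 -58 -70 -67]
 [ 11  11  10  12  11  11  11  -2 -59 -71 -68]
 [  9  10  11  11  11  10  12   5 -57 -70 -68]
 [ 10  11  11  12  12  10  11   5 -57 -70 -68]
 [ 10   9  11  11  10  10  11  12 -54 -70 -68]]
```

>>> {"method": "jog_arm", "body": {
  "moves": [
    {"fingers": -1,"xyz": [-6,-1.5,0],"angular": [0,0,-0.02]},
    {"fingers": -0.6,"xyz": [-12,-3,1],"angular": [0,0,-0.04]},
    {"fingers": -0.3,"xyz": [-18,-4.5,3],"angular": [0,0,-0.06]},
    {"fingers": 0,"xyz": [-24,-6,5],"angular": [0,0,-0.082]},
    {"fingers": 0,"xyz": [-29,-7.1,6],"angular": [0,0,-0.082]},
    {"fingers": 0,"xyz": [-30,-7.1,8],"angular": [0,0,-0.082]},
    {"fingers": 0,"xyz": [-30,-7.1,10],"angular": [0,0,-0.082]},
    {"fingers": 0,"xyz": [-30,-7.1,10],"angular": [0,0,-0.082]},
    {"fingers": 0,"xyz": [-30,-7.1,10],"angular": [0,0,-0.082]}
  ]
}}

```text
clock: 3.7
position: [0.5439, -0.3405, 0.3449]
ee_rot: [2.128, 2.309, 0.0]
force: [-0.4, -0.7, 0.1]
width: 0.502
```

```bash
python3 - <<'E'
from h import *
print(arm.observe()['width'])
w,W=shot('wrist','w4')
q=proj(W,[.5437,-.340,.286]);print(q)
cv2.imwrite('pics/v4.png',np.hstack([cv2.resize(w[120:384,130:390],(500,508),interpolation=2)]))
E
```

```text
0.5015065394036907
[254.10959782 217.20421464]
```

View pics/v4.png

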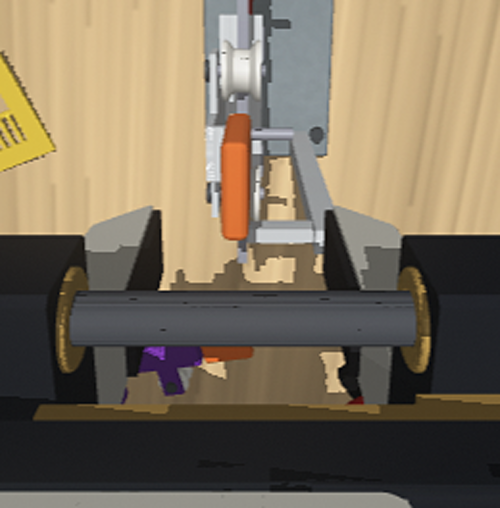

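>>> {"method": "jog_arm", "body": {
  "moves": [
    {"fingers": 0,"xyz": [0.1,-0.1,2.5],"angular": [0,0,0]},
    {"fingers": 0,"xyz": [0.1,-0.1,5],"angular": [0,0,0]},
    {"fingers": 0,"xyz": [0.1,-0.1,7],"angular": [0,0,0]},
    {"fingers": 0,"xyz": [0.1,-0.1,8.0],"angular": [0,0,0]},
    {"fingers": 0,"xyz": [0.1,-0.1,8.0],"angular": [0,0,0]},
    {"fingers": 0,"xyz": [0.1,-0.1,8.0],"angular": [0,0,0]}
  ]
}}

```text
clock: 4.5
position: [0.5434, -0.3394, 0.2649]
ee_rot: [2.127, 2.309, 0.001]
force: [-0.4, 0.1, 0.2]
width: 0.5
```

>>> {"method": "jog_arm", "body": {
  "moves": [
    {"fingers": 0.5,"xyz": [0,0,0],"angular": [0,0,0]},
    {"fingers": 1,"xyz": [0,0,0],"angular": [0,0,0]},
    {"fingers": 1,"xyz": [0,0,0],"angular": [0,0,0]},
    {"fingers": 1,"xyz": [0,0,0],"angular": [0,0,0]},
    {"fingers": 1,"xyz": [0,0,0],"angular": [0,0,0]},
    {"fingers": 1,"xyz": [0,0,0],"angular": [0,0,0]}
  ],
  "grip_force": 25
}}

```text
clock: 5.25
position: [0.543, -0.3391, 0.2638]
ee_rot: [2.128, 2.31, 0.0]
force: [0.3, 0.6, 0.1]
width: 0.105
```

>>> {"method": "jog_arm", "body": {
  "moves": [
    {"fingers": 1,"xyz": [0,0,-0.4],"angular": [0,0,0]},
    {"fingers": 1,"xyz": [0,0,-0.8],"angular": [0,0,0]},
    {"fingers": 1,"xyz": [0,0,-1.2],"angular": [0,0,0]},
    {"fingers": 1,"xyz": [0,0,-1.3],"angular": [0,0,0]},
    {"fingers": 1,"xyz": [0,0,-1.3],"angular": [0,0,0]},
    {"fingers": 1,"xyz": [0,0,-1.3],"angular": [0,0,0]}
  ],
  "grip_force": 30
}}

```text
clock: 6.0
position: [0.5428, -0.3391, 0.2766]
ee_rot: [-2.128, -2.31, 0.0]
force: [-0.1, 0.7, -2.3]
width: 0.111
```

>>> {"method": "jog_arm", "body": {
  "moves": [
    {"fingers": 1,"xyz": [0,-1,0],"angular": [0,0,0]},
    {"fingers": 1,"xyz": [0,-2,0],"angular": [0,0,0]},
    {"fingers": 1,"xyz": [0,-3,0],"angular": [0,0,0]},
    {"fingers": 1,"xyz": [0,-4.5,0],"angular": [0,0,0]},
    {"fingers": 1,"xyz": [0,-6,-0.5],"angular": [0,0,0]},
    {"fingers": 1,"xyz": [0,-7,-2],"angular": [0,0,0]},
    {"fingers": 1,"xyz": [0,-7,-3.5],"angular": [0,0,0]},
    {"fingers": 1,"xyz": [0,-7,-3.5],"angular": [0,0,0]},
    {"fingers": 1,"xyz": [0,-7,-3.5],"angular": [0,0,0]}
  ]
}}

```text
clock: 7.12
position: [0.4737, -0.3445, 0.3116]
ee_rot: [2.128, 2.311, 0.0]
force: [0.1, 0.2, -4.1]
width: 0.112
```

```bash
python3 - <<'E'
from h import *
s=arm.observe();print(s['position'],s['ee_rot'],s['force'],s['ft_torque'],s['width'])
a,S=shot('scene','s5');b,D=shot('side','d5');w,W=shot('wrist','w5')
cv2.imwrite('pics/v5.png',np.hstack([cv2.resize(a[90:290,140:300],(400,500),interpolation=2),cv2.resize(b[90:250,150:278],(400,500),interpolation=2)]))
for z in(.2,.25,.286):
  p=s['position'];q=[p[0],p[1],z]
E
```

```text
[ 0.47365026 -0.34453442  0.31161183] [2.12758798e+00 2.31131342e+00 2.91651076e-04] [ 0.05554164  0.24545898 -4.08961472] [ 0.07675962 -0.04287952  0.0137348 ] 0.11236694627408139
```

View pics/v5.png

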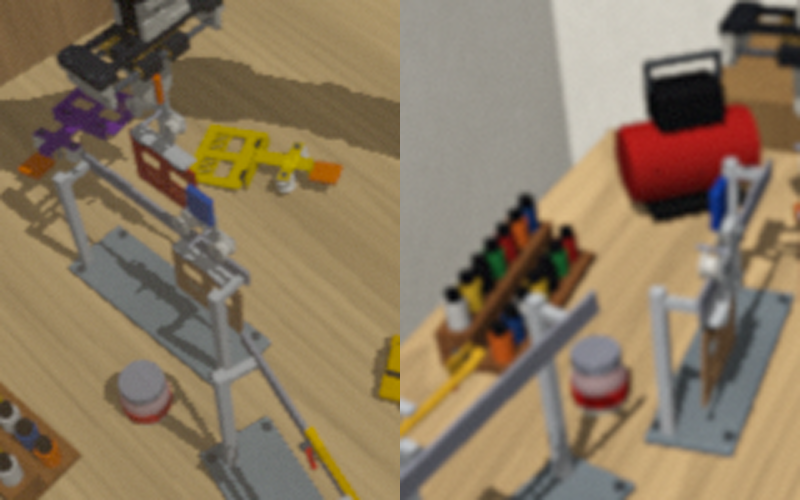

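```bash
cat >> h.py <<'E'
RL=Ro.from_euler('ZX',[-.212,-.1]).as_matrix();L0=np.array([.6157,.0165,.2335])
def rel(s,hx,hy,hz,L=L0,off=.0638):
    "tool-frame shift (cm), turn to bring hanger origin to (hx,hy,hz) mm in load frame"
    T=Ro.from_rotvec(s['ee_rot']).as_matrix();G=np.c_[RL[:,1],RL[:,0],-RL[:,2]]
    X=L+RL@(np.array([hx,hy,hz])/1e3)+RL[:,2]*off
    return (T.T@(X-s['position'])*100).round(2),Ro.from_matrix(T.T@G).as_rotvec().round(3)
def where(s,L=L0,off=.0638):
    T=Ro.from_rotvec(s['ee_rot']).as_matrix();return (RL.T@(s['position']+T[:,2]*off-L)*1e3).round(1)
E
python3 - <<'E'
from h import *
s=arm.observe();print(where(s));print(rel(s,-60,0,30),rel(s,-60,0,14))
S=cam('side');print(onz(S,(250,288),.03),s['joints'])
E
```

```text
[ -63.4 -382.3  -24.5]
(array([37.44, 11.7 , -1.56]), array([ 0.014, -0.1  ,  0.294])) (array([3.729e+01, 1.166e+01, 3.000e-02]), array([ 0.014, -0.1  ,  0.294]))
[0.43152532 0.10095098 0.03      ] [ 0.41325453  0.3219062   0.17019489  1.58101842 -0.05659129  1.24464809
  0.67542786]
```

>>> {"method": "jog_arm", "body": {
  "moves": [
    {"fingers": 1,"xyz": [4,0,-1],"angular": [0,0,0]},
    {"fingers": 1,"xyz": [8,0.4,-2],"angular": [0,0,0]},
    {"fingers": 1,"xyz": [13,0.8,-2.5],"angular": [0,0,0]},
    {"fingers": 1,"xyz": [18,1.5,-2.5],"angular": [0,0,0.05]},
    {"fingers": 1,"xyz": [23,2.5,-2.5],"angular": [0,-0.02,0.1]},
    {"fingers": 1,"xyz": [28,5,-2.5],"angular": [0.005,-0.05,0.18]},
    {"fingers": 1,"xyz": [33,9,-2],"angular": [0.01,-0.08,0.25]},
    {"fingers": 1,"xyz": [36.5,11.2,-1.6],"angular": [0.014,-0.1,0.294]},
    {"fingers": 1,"xyz": [37.4,11.7,-1.56],"angular": [0.014,-0.1,0.294]},
    {"fingers": 1,"xyz": [37.4,11.7,-1.56],"angular": [0.014,-0.1,0.294]},
    {"fingers": 1,"xyz": [37.4,11.7,-1.56],"angular": [0.014,-0.1,0.294]}
  ]
}}

```text
clock: 8.65
position: [0.5588, 0.0356, 0.3275]
ee_rot: [2.394, 1.929, -0.121]
force: [-0.4, -1.2, -2.8]
width: 0.11
```

```bash
python3 - <<'E'
from h import *
s=arm.observe();print(where(s),s['force'],s['ft_torque']);print(rel(s,0,0,12),rel(s,-50,0,12))
a,S=shot('scene','s6');b,D=shot('side','d6')
c=lambda C,X:proj(C,X).round().astype(int)
q=c(S,L0);r=c(D,L0);print(q,r)
A=a[q[1]-70:q[1]+60,q[0]-50:q[0]+54];B=b[r[1]-60:r[1]+70,r[0]-52:r[0]+52]
cv2.imwrite('pics/v6.png',np.hstack([cv2.resize(A,(400,500),interpolation=2),cv2.resize(B,(400,500),interpolation=2)]))
E
```

```text
[-59.6  -2.8  30.4] [-0.42725759 -1.15917989 -2.83875249] [ 0.16660166 -0.02580884 -0.02490212]
(array([0.29, 5.96, 1.84]), array([ 0.001,  0.001, -0.002])) (array([0.27, 0.96, 1.84]), array([ 0.001,  0.001, -0.002]))
[252 245] [195 199]
```

View pics/v6.png

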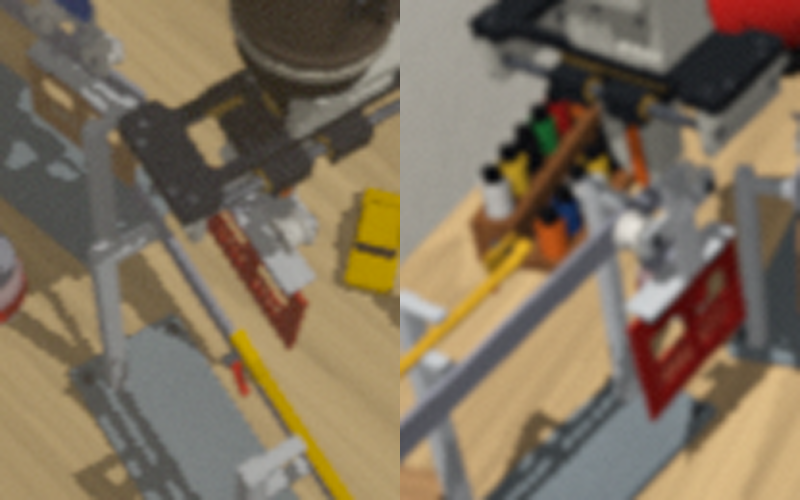

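>>> {"method": "jog_arm", "body": {
  "moves": [
    {"fingers": 1,"xyz": [0.1,0.2,1],"angular": [0,0,0]},
    {"fingers": 1,"xyz": [0.3,1,1.84],"angular": [0,0,0]},
    {"fingers": 1,"xyz": [0.3,2,1.84],"angular": [0,0,0]},
    {"fingers": 1,"xyz": [0.3,3,1.84],"angular": [0,0,0]},
    {"fingers": 1,"xyz": [0.3,4,1.84],"angular": [0,0,0]},
    {"fingers": 1,"xyz": [0.3,4.5,1.84],"angular": [0,0,0]},
    {"fingers": 1,"xyz": [0.3,4.5,1.84],"angular": [0,0,0]}
  ]
}}

```text
clock: 9.62
position: [0.6037, 0.029, 0.3087]
ee_rot: [2.393, 1.932, -0.12]
force: [-1.1, 0.1, -2.8]
width: 0.109
```

>>> {"method": "jog_arm", "body": {
  "moves": [
    {"fingers": 1,"xyz": [0,0.4,0],"angular": [0,0,0]},
    {"fingers": 1,"xyz": [0,0.8,0],"angular": [0,0,0]},
    {"fingers": 1,"xyz": [0,1.2,0],"angular": [0,0,0]},
    {"fingers": 1,"xyz": [0,1.45,0],"angular": [0,0,0]},
    {"fingers": 1,"xyz": [0,1.45,0],"angular": [0,0,0]},
    {"fingers": 1,"xyz": [0,1.45,0],"angular": [0,0,0]}
  ]
}}

```text
clock: 10.38
position: [0.6175, 0.0261, 0.3088]
ee_rot: [2.393, 1.932, -0.12]
force: [0.0, -0.2, -2.9]
width: 0.107
```

```bash
python3 - <<'E'
from h import *
s=arm.observe();print(where(s),s['force'],s['ft_torque']);print(rel(s,0,0,5))
a,S=shot('scene','s7');b,D=shot('side','d7');w,W=shot('wrist','w7')
c=lambda C,X:proj(C,X).round().astype(int)
q=c(S,L0);r=c(D,L0)
A=w[0:250,150:350];B=b[r[1]-50:r[1]+50,r[0]-40:r[0]+40]
cv2.imwrite('pics/v7.png',np.hstack([cv2.resize(A,(400,500),interpolation=2),cv2.resize(B,(400,500),interpolation=2)]))
E
```

```text
[-0.2  2.2 12.1] [ 0.04372121 -0.21602559 -2.94963527] [ 0.1802432  -0.02934145 -0.01761287]
(array([-0.22,  0.03,  0.71]), array([ 0.001,  0.001, -0.   ]))
```

View pics/v7.png

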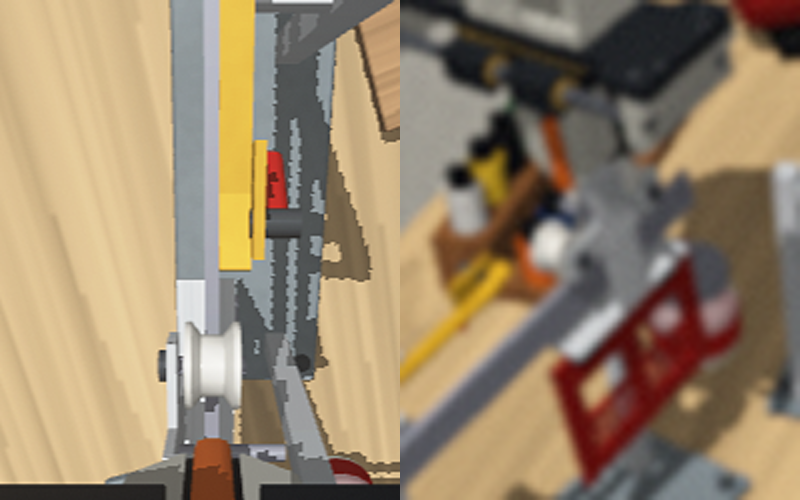

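>>> {"method": "jog_arm", "body": {
  "moves": [
    {"fingers": 1,"xyz": [0,0.03,0.3],"angular": [0,0,0]},
    {"fingers": 1,"xyz": [0,0.03,0.6],"angular": [0,0,0]},
    {"fingers": 1,"xyz": [0,0.03,0.8],"angular": [0,0,0]},
    {"fingers": 1,"xyz": [0,0.03,0.8],"angular": [0,0,0]},
    {"fingers": 1,"xyz": [0,0.03,0.8],"angular": [0,0,0]}
  ]
}}

```text
clock: 11.15
position: [0.6177, 0.0252, 0.3009]
ee_rot: [2.393, 1.932, -0.12]
force: [0.3, 0.7, -2.7]
width: 0.11
```

>>> {"method": "jog_arm", "body": {
  "moves": [
    {"fingers": 1,"xyz": [0,0,0.1],"angular": [0,0,0]},
    {"fingers": 1,"xyz": [0,0,0.1],"angular": [0,0,0]},
    {"fingers": 1,"xyz": [0,0,0.1],"angular": [0,0,0]}
  ]
}}

```text
clock: 11.52
position: [0.6177, 0.0251, 0.2998]
ee_rot: [2.393, 1.932, -0.12]
force: [-0.4, 0.2, -3.5]
width: 0.102
```

>>> {"method": "jog_arm", "body": {
  "moves": [
    {"fingers": 1,"xyz": [0,0,0.1],"angular": [0,0,0]},
    {"fingers": 1,"xyz": [0,0,0.1],"angular": [0,0,0]},
    {"fingers": 1,"xyz": [0,0,0.1],"angular": [0,0,0]}
  ]
}}

```text
clock: 11.9
position: [0.6177, 0.025, 0.2988]
ee_rot: [2.393, 1.932, -0.12]
force: [-0.4, 0.3, -3.0]
width: 0.106
```

>>> {"method": "jog_arm", "body": {
  "moves": [
    {"fingers": 1,"xyz": [0,0,0.08],"angular": [0,0,0]},
    {"fingers": 1,"xyz": [0,0,0.08],"angular": [0,0,0]},
    {"fingers": 1,"xyz": [0,0,0.08],"angular": [0,0,0]}
  ]
}}

```text
clock: 12.28
position: [0.6178, 0.0251, 0.2983]
ee_rot: [2.393, 1.932, -0.119]
force: [0.0, 1.2, 0.8]
width: 0.113
```

>>> {"method": "jog_arm", "body": {
  "moves": [
    {"fingers": 1,"xyz": [0,0,0.05],"angular": [0,0,0]},
    {"fingers": 1,"xyz": [0,0,0.05],"angular": [0,0,0]},
    {"fingers": 1,"xyz": [0,0,0.05],"angular": [0,0,0]}
  ]
}}

```text
clock: 12.65
position: [0.6178, 0.0251, 0.2982]
ee_rot: [2.392, 1.932, -0.118]
force: [-1.3, 1.4, 5.1]
width: 0.106
```

>>> {"method": "jog_arm", "body": {
  "moves": [
    {"fingers": 1,"xyz": [0,0,-0.04],"angular": [0,0,0]},
    {"fingers": 1,"xyz": [0,0,-0.04],"angular": [0,0,0]}
  ]
}}

```text
clock: 12.9
position: [0.6178, 0.0251, 0.2982]
ee_rot: [2.393, 1.932, -0.119]
force: [-0.7, 1.5, 3.7]
width: 0.106
```

```bash
python3 - <<'E'
from h import *
s=arm.observe();print(where(s),s['force'],s['ft_torque'],s['position'],rel(s,0,0,0))
print('tool z',Ro.from_rotvec(s['ee_rot']).as_matrix()[:,2],RL[:,2])
w,W=shot('wrist','w8');cv2.imwrite('pics/v8.png',cv2.resize(w[0:250,180:330],(480,600)[:2] if 0 else (360,600),interpolation=2))
E
```

```text
[0.3 2.3 1.4] [-0.7150321   1.49278184  3.73184967] [ 0.3530112   0.20577418 -0.02992166] [0.61778135 0.02505205 0.29818071] (array([-0.23, -0.02,  0.14]), array([ 0.001,  0.   , -0.   ]))
tool z [-0.01981777 -0.09814899 -0.99497439] [0.0210065  0.09759835 0.99500417]
```

View pics/v8.png

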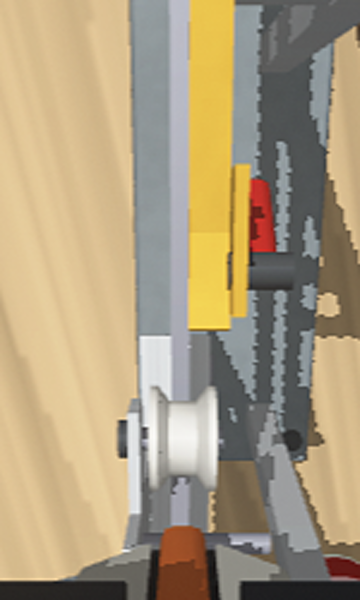

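>>> {"method": "jog_arm", "body": {
  "moves": [
    {"fingers": 1,"xyz": [0.3,0,-0.02],"angular": [0,0,0]},
    {"fingers": 1,"xyz": [0.7,0,-0.02],"angular": [0,0,0]},
    {"fingers": 1,"xyz": [1.1,0,-0.02],"angular": [0,0,0]},
    {"fingers": 1,"xyz": [1.5,0,-0.02],"angular": [0,0,0]},
    {"fingers": 1,"xyz": [1.5,0,-0.02],"angular": [0,0,0]},
    {"fingers": 1,"xyz": [1.5,0,-0.02],"angular": [0,0,0]}
  ]
}}

```text
clock: 13.7
position: [0.6209, 0.0397, 0.2967]
ee_rot: [2.393, 1.932, -0.119]
force: [-0.1, -0.1, 4.2]
width: 0.107
```

```bash
python3 - <<'E'
from h import *
s=arm.observe();print(where(s),s['force'],s['ft_torque'],rel(s,0,90,0))
E
```

```text
[ 0.3 17.3  1.4] [-0.08463613 -0.12072789  4.23163728] [0.35589207 0.0077213  0.06178674] (array([ 7.27, -0.02,  0.14]), array([ 0.001,  0.   , -0.   ]))
```

>>> {"method": "jog_arm", "body": {
  "moves": [
    {"fingers": 1,"xyz": [0,0,0],"angular": [0,0.01,0]},
    {"fingers": 1,"xyz": [0,0,0],"angular": [0,0.01,0]},
    {"fingers": 1,"xyz": [0,0,0],"angular": [0,0.01,0]}
  ]
}}

```text
clock: 14.08
position: [0.6208, 0.0391, 0.2967]
ee_rot: [2.398, 1.936, -0.108]
force: [0.3, 0.6, 6.0]
width: 0.104
```

```bash
python3 - <<'E'
from h import *
s=arm.observe();print(where(s),s['force'],s['ft_torque'])
E
```

```text
[ 0.3 17.4  1.4] [0.34682031 0.56722373 5.9613931 ] [-0.1313877   0.10102517 -0.02526525]
```

>>> {"method": "jog_arm", "body": {
  "moves": [
    {"fingers": 1,"xyz": [0,0,-0.02],"angular": [0,-0.006,0]},
    {"fingers": 1,"xyz": [0,0,-0.02],"angular": [0,-0.006,0]},
    {"fingers": 1,"xyz": [0,0,-0.02],"angular": [0,-0.006,0]}
  ]
}}

```text
clock: 14.45
position: [0.6209, 0.0395, 0.2967]
ee_rot: [2.395, 1.934, -0.115]
force: [1.1, 0.4, 1.9]
width: 0.107
```

```bash
python3 - <<'E'
from h import *
s=arm.observe();print(where(s),s['force'],s['ft_torque'])
s2=dict(s);p=s['position']+RL[:,1]*.01;T=Ro.from_rotvec(s['ee_rot']).as_matrix();print('10mm along rail in tool:',(T.T@RL[:,1]).round(4))
E
```

```text
[ 0.3 17.4  1.5] [1.12818537 0.44077263 1.94877158] [ 0.14828262 -0.28034187 -0.02333277]
10mm along rail in tool: [ 1.0e+00 -4.0e-04  3.4e-03]
```

>>> {"method": "jog_arm", "body": {
  "moves": [
    {"fingers": 1,"xyz": [0.5,0,0.0],"angular": [0,0,0]},
    {"fingers": 1,"xyz": [1.0,0,0.0],"angular": [0,0,0]},
    {"fingers": 1,"xyz": [1.5,0,0.01],"angular": [0,0,0]},
    {"fingers": 1,"xyz": [2,0,0.01],"angular": [0,0,0]},
    {"fingers": 1,"xyz": [2,0,0.01],"angular": [0,0,0]},
    {"fingers": 1,"xyz": [2,0,0.01],"angular": [0,0,0]}
  ]
}}

```text
clock: 15.2
position: [0.625, 0.059, 0.2947]
ee_rot: [2.395, 1.934, -0.115]
force: [1.4, 0.4, 1.6]
width: 0.111
```

```bash
python3 - <<'E'
from h import *
s=arm.observe();print(where(s),s['force'],s['ft_torque'])
E
```

```text
[ 0.2 37.4  1.5] [1.35500678 0.41188962 1.62761932] [ 0.1346595  -0.37228828  0.07106221]
```

>>> {"method": "jog_arm", "body": {
  "moves": [
    {"fingers": 1,"xyz": [0.5,0.03,0.0],"angular": [0,0,0]},
    {"fingers": 1,"xyz": [1.0,0.05,0.0],"angular": [0,0,0]},
    {"fingers": 1,"xyz": [1.5,0.06,0.01],"angular": [0,0,0]},
    {"fingers": 1,"xyz": [2,0.06,0.01],"angular": [0,0,0]},
    {"fingers": 1,"xyz": [2,0.06,0.01],"angular": [0,0,0]},
    {"fingers": 1,"xyz": [2,0.06,0.01],"angular": [0,0,0]}
  ]
}}

```text
clock: 15.95
position: [0.6294, 0.0785, 0.2927]
ee_rot: [2.395, 1.934, -0.116]
force: [-3.5, 1.9, 3.6]
width: 0.111
```

```bash
python3 - <<'E'
from h import *
s=arm.observe();print(where(s),s['force'],s['ft_torque'])
E
```

```text
[ 0.4 57.5  1.4] [-3.48887895  1.93683312  3.59917419] [ 0.45878049  0.80837904 -0.10548988]
```

>>> {"method": "jog_arm", "body": {
  "moves": [
    {"fingers": 1,"xyz": [0,-0.04,-0.01],"angular": [0,0,0]},
    {"fingers": 1,"xyz": [0,-0.04,-0.01],"angular": [0,0,0]},
    {"fingers": 1,"xyz": [0.4,-0.04,-0.01],"angular": [0,0,0]},
    {"fingers": 1,"xyz": [0.8,-0.04,-0.01],"angular": [0,0,0]},
    {"fingers": 1,"xyz": [0.8,-0.04,-0.01],"angular": [0,0,0]},
    {"fingers": 1,"xyz": [0.8,-0.04,-0.01],"angular": [0,0,0]}
  ]
}}

```text
clock: 16.7
position: [0.6311, 0.0863, 0.292]
ee_rot: [2.395, 1.934, -0.115]
force: [-1.6, 0.7, -0.4]
width: 0.106
```

```bash
python3 - <<'E'
from h import *
s=arm.observe();print(where(s),s['force'],s['ft_torque'])
E
```

```text
[ 0.4 65.4  1.5] [-1.56451273  0.68684819 -0.38684439] [ 0.23064092  0.26078642 -0.01979524]
```

>>> {"method": "jog_arm", "body": {
  "moves": [
    {"fingers": 1,"xyz": [0.3,-0.02,0.02],"angular": [0,0,0]},
    {"fingers": 1,"xyz": [0.7,-0.02,0.02],"angular": [0,0,0]},
    {"fingers": 1,"xyz": [1.1,-0.02,0.02],"angular": [0,0,0]},
    {"fingers": 1,"xyz": [1.1,-0.02,0.02],"angular": [0,0,0]},
    {"fingers": 1,"xyz": [1.1,-0.02,0.02],"angular": [0,0,0]}
  ]
}}

```text
clock: 17.32
position: [0.6333, 0.0969, 0.2909]
ee_rot: [2.395, 1.934, -0.115]
force: [0.2, 0.9, 1.4]
width: 0.106
```

```bash
python3 - <<'E'
from h import *
s=arm.observe();print(where(s),s['force'],s['ft_torque'])
E
```

```text
[ 0.3 76.4  1.5] [0.23485715 0.85588345 1.35406961] [ 0.17468964  0.00243091 -0.02843134]
```

>>> {"method": "jog_arm", "body": {
  "moves": [
    {"fingers": 1,"xyz": [0.3,0,0],"angular": [0,0,0]},
    {"fingers": 1,"xyz": [0.6,0,0],"angular": [0,0,0]},
    {"fingers": 1,"xyz": [0.9,0,0],"angular": [0,0,0]},
    {"fingers": 1,"xyz": [1.2,0,0],"angular": [0,0,0]},
    {"fingers": 1,"xyz": [1.2,0,0],"angular": [0,0,0]}
  ]
}}

```text
clock: 17.95
position: [0.6358, 0.1088, 0.2897]
ee_rot: [2.395, 1.934, -0.115]
force: [1.1, -0.3, 1.5]
width: 0.104
```

```bash
python3 - <<'E'
from h import *
s=arm.observe();print(where(s),s['force'],s['ft_torque'])
E
```

```text
[ 0.3 88.6  1.5] [ 1.14533141 -0.29034961  1.53470549] [ 0.10675747 -0.27516546  0.03885883]
```

>>> {"method": "jog_arm", "body": {
  "moves": [
    {"fingers": 1,"xyz": [0.2,0.01,0],"angular": [0,0,0]},
    {"fingers": 1,"xyz": [0.4,0.01,0],"angular": [0,0,0]},
    {"fingers": 1,"xyz": [0.6,0.01,0],"angular": [0,0,0]},
    {"fingers": 1,"xyz": [0.6,0.01,0],"angular": [0,0,0]}
  ]
}}

```text
clock: 18.45
position: [0.6371, 0.1146, 0.289]
ee_rot: [2.395, 1.934, -0.115]
force: [0.1, -2.0, 1.7]
width: 0.104
```

```bash
python3 - <<'E'
from h import *
s=arm.observe();print(where(s),s['force'],s['ft_torque'])
E
```

```text
[ 0.4 94.6  1.5] [ 0.05632155 -2.01331482  1.69127857] [-0.46175388 -0.02474457 -0.04833322]
```

>>> {"method": "jog_arm", "body": {
  "moves": [
    {"fingers": 1,"xyz": [0.2,0,0],"angular": [0,0,0]},
    {"fingers": 1,"xyz": [0.4,0,0],"angular": [0,0,0]},
    {"fingers": 1,"xyz": [0.6,0,0],"angular": [0,0,0]},
    {"fingers": 1,"xyz": [0.8,0,0],"angular": [0,0,0]},
    {"fingers": 1,"xyz": [0.8,0,0],"angular": [0,0,0]}
  ]
}}

```text
clock: 19.08
position: [0.6388, 0.123, 0.2883]
ee_rot: [2.394, 1.935, -0.114]
force: [0.7, 1.2, 0.6]
width: 0.107
```

```bash
python3 - <<'E'
from h import *
s=arm.observe();print(where(s),s['force'],s['ft_torque'])
E
```

```text
[  0.2 103.3   1.6] [0.6632857  1.22030215 0.5949196 ] [ 0.08173988 -0.30219286  0.00850486]
```

>>> {"method": "jog_arm", "body": {
  "moves": [
    {"fingers": 1,"xyz": [0.3,0,0],"angular": [0,0,0]},
    {"fingers": 1,"xyz": [0.6,0,0.01],"angular": [0,0,0]},
    {"fingers": 1,"xyz": [0.8,0,0.01],"angular": [0,0,0]},
    {"fingers": 1,"xyz": [0.8,0,0.01],"angular": [0,0,0]}
  ]
}}

```text
clock: 19.58
position: [0.6404, 0.1304, 0.2875]
ee_rot: [2.395, 1.934, -0.115]
force: [1.1, 0.2, 0.4]
width: 0.104
```

```bash
python3 - <<'E'
from h import *
s=arm.observe();print(where(s),s['force'],s['ft_torque'])
E
```

```text
[  0.2 110.8   1.5] [1.08686261 0.15716434 0.41537473] [ 0.1738109  -0.15859275  0.02130143]
```

>>> {"method": "jog_arm", "body": {
  "moves": [
    {"fingers": 0,"xyz": [0,0,0],"angular": [0,0,0]},
    {"fingers": 0,"xyz": [0,0,0],"angular": [0,0,0]},
    {"fingers": 0,"xyz": [0,0,0],"angular": [0,0,0]},
    {"fingers": 0,"xyz": [0,0,-1],"angular": [0,0,0]},
    {"fingers": 0,"xyz": [0,0,-4],"angular": [0,0,0]},
    {"fingers": 0,"xyz": [0,0,-8],"angular": [0,0,0]},
    {"fingers": 0,"xyz": [0,0,-12],"angular": [0,0,0]},
    {"fingers": 0,"xyz": [-5,-5,-15],"angular": [0,0,0]},
    {"fingers": 0,"xyz": [-10,-10,-15],"angular": [0,0,0]},
    {"fingers": 0,"xyz": [-14,-14,-15],"angular": [0,0,0]},
    {"fingers": 0,"xyz": [-14,-14,-15],"angular": [0,0,0]},
    {"fingers": 0,"xyz": [-14,-14,-15],"angular": [0,0,0]}
  ]
}}

```text
clock: 21.08
position: [0.4769, 0.0372, 0.4514]
ee_rot: [2.395, 1.932, -0.112]
force: [1.0, -0.2, 0.2]
width: 0.5
```

>>> {"method": "jog_arm", "body": {
  "moves": [
    {"fingers": 0,"xyz": [0,0,0],"angular": [0,0,0]},
    {"fingers": 0,"xyz": [0,0,0],"angular": [0,0,0]},
    {"fingers": 0,"xyz": [0,0,0],"angular": [0,0,0]},
    {"fingers": 0,"xyz": [0,0,0],"angular": [0,0,0]},
    {"fingers": 0,"xyz": [0,0,0],"angular": [0,0,0]},
    {"fingers": 0,"xyz": [0,0,0],"angular": [0,0,0]},
    {"fingers": 0,"xyz": [0,0,0],"angular": [0,0,0]},
    {"fingers": 0,"xyz": [0,0,0],"angular": [0,0,0]}
  ]
}}

```text
clock: 22.08
position: [0.477, 0.0374, 0.4502]
ee_rot: [2.395, 1.934, -0.115]
force: [-0.1, 0.6, 0.9]
width: 0.5
```

```bash
python3 - <<'E'
from h import *
s=arm.observe();print(s['clock'],s['position'],s['force'])
a,S=shot('scene','s9');b,D=shot('side','d9')
G=L0+RL@[0,.286,.064];print('pred grip',proj(S,G),proj(D,G))
for n,i in(('s',a),('d',b)): print(n,blobs(i,(3,150,60),(16,255,255),25)[1])
q=proj(S,L0+RL@[0,.2,0]).astype(int);r=proj(D,L0+RL@[0,.15,0]).astype(int)
cv2.imwrite('pics/v9.png',np.hstack([cv2.resize(a[384-220:,q[0]-100:q[0]+76],(400,500),interpolation=2),cv2.resize(b[r[1]-100:r[1]+100,max(r[0]-80,0):max(r[0]-80,0)+160],(400,500),interpolation=2)]))
E
```

```text
22.075 [0.47704571 0.03739879 0.4501985 ] [-0.10591028  0.56113729  0.94950092]
pred grip [325.71159024 343.95240255] [103.66531245 258.07196915]
s [([455.2, 47.1], [450, 43, 11, 8, 33]), ([486.6, 60.7], [469, 51, 38, 21, 131]), ([440.0, 92.5], [413, 63, 48, 79, 1278]), ([102.6, 127.1], [94, 119, 18, 16, 124]), ([100.6, 177.4], [76, 142, 47, 60, 1285]), ([154.2, 156.0], [147, 151, 15, 11, 90]), ([11.1, 179.5], [0, 169, 26, 23, 267]), ([132.9, 258.6], [92, 226, 78, 65, 972]), ([377.1, 272.9], [359, 245, 36, 60, 680]), ([320.8, 248.5], [319, 246, 5, 6, 26]), ([199.0, 256.5], [191, 252, 17, 7, 34]), ([297.4, 334.6], [295, 330, 7, 10, 26]), ([326.3, 343.4], [318, 334, 18, 20, 172])]
d [([280.8, 158.2], [276, 155, 11, 7, 66]), ([181.7, 179.7], [162, 160, 36, 46, 292]), ([204.3, 177.0], [198, 166, 14, 21, 96]), ([181.1, 201.8], [175, 195, 14, 14, 115]), ([506.6, 199.1], [504, 196, 7, 8, 32]), ([339.7, 218.4], [333, 214, 15, 10, 111]), ([103.9, 257.6], [94, 246, 22, 25, 293]), ([249.1, 277.4], [246, 273, 7, 9, 28]), ([135.0, 291.1], [128, 283, 14, 16, 72]), ([121.4, 304.3], [113, 298, 14, 15, 31]), ([256.0, 342.6], [212, 338, 87, 22, 131])]
```

View pics/v9.png

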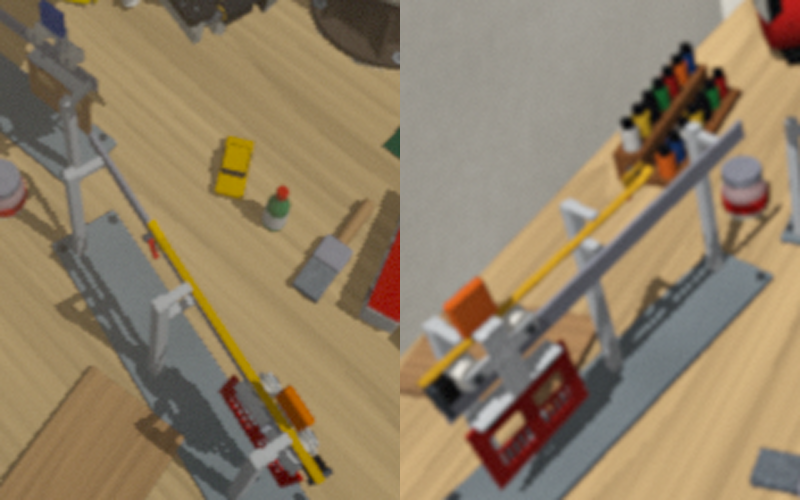

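>>> {"method": "jog_arm", "body": {
  "moves": [
    {"fingers": 0,"xyz": [0,0,0],"angular": [0,0,0]},
    {"fingers": 0,"xyz": [0,0,0],"angular": [0,0,0]},
    {"fingers": 0,"xyz": [0,0,0],"angular": [0,0,0]},
    {"fingers": 0,"xyz": [0,0,0],"angular": [0,0,0]}
  ]
}}

```text
clock: 22.68
position: [0.4771, 0.0374, 0.4501]
ee_rot: [2.395, 1.934, -0.115]
force: [-0.1, -0.0, -0.3]
width: 0.499
```

```bash
python3 - <<'E'
from h import *
b,D=shot('side','d10');print([x[0] for x in blobs(b,(3,150,60),(16,255,255),25)[1] if x[0][0]<110]);print(job.sign_off())
E
```

```text
[[103.9, 257.6]]
the job is handed in; nothing more can be done
None
```

The red-panel hanger is on the drying rail, through the catch and resting at the rubber buffer. I handed the job in at about 22.7 s.

I lifted it off the stand by the orange grip, brought it in from -x and lowered both wheels onto the rail. I evened the load between the wheels using the wrist torque, guided it under the keeper, pushed it through the catch and let go.

**Final position:** the orange grip is within 1 pixel of the predicted buffer position in both the scene and side views. The side view gave the same pixel (103.9, 257.6) about 0.6 s later, so it had stopped rolling.

**Catch:** I judged it passed from the along-rail push. It peaked near 2 N in the readings, below the stated 3 to 5 N, but I only read it between steps. The push then dropped off and the hanger rolled away by itself.

**Forces on the rail:**
- The hand pressed mostly with about 1 to 4 N, but it ran outside the 1 to 5 N band three times.
- It reached 5.1 N while setting down and 6.0 N while levelling the wheels.
- It dipped to about -0.4 N at 65 mm and about 0.5 N just past the catch. The rail still carried 2.5 N or more each time.
- During the slide the wheels also pushed sideways on the rail with 3.5 N, which I corrected.
- All of these are readings between steps, so brief peaks could have been higher.

**Other things:** the last picture shows the spare hanger, lacquer jar, car, glue, brush and bus in place. The gripper stood clear of everything at hand-in.

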